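Lean the painted board on the easel and hold the spring clip gaping over its edge

TASK

First lift the black painted board out of the white drying rack, lean it centred on the small wooden easel with its foot on the ledge behind the lip and its back against the sloping rest, and let go of it. Then squeeze the orange spring clip open, lift it off its metal strip still squeezed, and bring it down astride the middle of the board's top edge, with that edge well inside the wide-open jaws but touching nothing of the clip. Finish while holding the clip there, squeezed wide open: do not let it close or let it go, and leave the brush cup, the glue bottle and the cup stack where they stand.

Things in the scene. Friction and masses are not known exactly. Their poses are not given: they have to be found in the camera images.
- board: Stiff black painted board, 8 mm thick (x), 120 mm wide (y), 130 mm tall (z), about 0.1 kg, both faces alike with painted lines. Origin: middle of its lower edge; z points up along the board. It starts upright in the rack's slot (11 mm wide, floor 12 mm above the table, slot walls up to 48 mm above the table; its x and y axes along the rack's).
- board_top (a point): Middle of the board's top edge, 130 mm above the board's origin along its z (same axes as the board).
- easel: Fixed wooden easel, base 130 (x) by 140 (y) mm; origin: centre of its underside on the table, z up. Its -x side is towards the robot, give or take 0.35 rad of yaw. A sloping rest 100 mm wide rises from the ledge: front face from x = +15 mm, z = 15 mm, leaning 0.35 rad from vertical towards -x, 80 mm long (top at x = -12, z = 90 mm). The board leans with its top towards -x.
- rack: Fixed white plastic drying rack that holds the board at the start, 100 mm (x) by 150 mm (y), origin at the centre of its underside on the table. Slot at x = 0 running along y, walls 6 mm thick either side up to 48 mm, low side rails at x = +-38 mm up to 30 mm. It may stand left or right of the easel.
- stand: Fixed blue clip stand, base 80 (x) by 110 (y) by 12 mm, origin at the centre of its underside on the table. Upright aluminium strip 5 mm thick (x), 100 mm wide (y), top edge 62 mm above the table; the clip bites it with its pin on that edge, so the pivot starts 68 mm above the table, within 20 mm of the strip's middle. It is on the other side of the easel from the rack.
- clip: Orange spring clip, 0.07 kg, 83 mm tall, starts upright on the strip, handles up, jaws down, axes along the stand's. Origin: centre of its pivot pin (12 mm thick, 44 mm long, along y). z points to the handles; handles and jaws move along x. Squeezing the handles together opens both jaws equally against the spring, which shuts them when let go.
- jaw_front (a joint): Opening angle of each jaw of the clip (both move alike), rad: 0 when biting the 5 mm strip, 0.36 wide open at the stop, about -0.07 when shut on nothing.
- brush_cup: Bystander: white plastic cup of brushes, 70 mm across, 85 mm tall, brushes up to 135 mm. Origin: centre of its underside.
- glue: Bystander: white glue bottle with a blue cap, 44 mm across, 120 mm tall. Origin: centre of its underside.
- cup_stack: Bystander: stack of upturned white cups, 72 mm across, 60 mm tall. Origin: centre of its underside.
- easel_ledge (a point): Middle of the foot slot on the easel's ledge, at x = +25 mm, z = 15 mm in the easel's frame (same axes). The slot is 20 mm wide in x: from the foot of the rest, 10 mm to its -x side, to the inner face of the lip, 10 mm to its +x side. The lip's top is 12 mm above the ledge, 27 mm above the table.
- clip_handles (a point): 30 mm above the clip's origin, midway between its two handle plates (4 mm thick, 32 mm wide in y, reaching 47 mm above the origin). At rest they splay: about 57 mm over their outer faces at the top, 25 mm at the pivot; fully squeezed they are parallel at a stop, about 23 mm over all. Squeezed near the top: 5 N to start, 9 to 13 N fully; more lower down.
- clip_mouth (a point): Mid-mouth of the clip, 20 mm below its origin (-z), between the jaws. Jaws are 36 mm wide (y), tips 36 mm below the origin. Wide open, the gap is about 29 mm at the tips (then 35 mm below the origin), narrowing to about 20 mm near the pin, whose underside is 6 mm below the origin.
Not all that is in view belongs to the job. Of the things shaped like the stand, the blue one is meant.

How it is judged:
By the outcome, as a careful person would: the job done as asked, in the order asked, and still so for the second after the job is handed in, while the arm keeps its last pose, push and grip.
It also fails if it takes over 54 s, if anything falls off the work surface, if the arm or the gripper's body presses on something with over 40 N, if the wrist force passes 120 N, or if a joint passes its speed limit or range.

ROBOT

A 6-joint arm with a two-finger parallel gripper is mounted at the origin on the work surface. World frame = base frame: x ahead of the robot, y to its left, z up, the work surface at z = 0. Lengths are in m, angles in rad, forces in N, time in s.
With the tool pointing down it reaches from about 0.375 to 0.9 m from the base axis. Payload 3.1 kg.
Tool frame: the origin (TCP) lies at the very end of the fingers, on their centre line; the grasp point (between the pads) lies 19 mm behind it (arm.hold_point_z is the distance from the TCP to the grasp point, in m); z points along the fingers, y is the line along which they close (so a half turn about z gives the same grasp; the last joint's range is limited). The gripper opens to 85 mm and grips with 20 to 120 N. Pads are 22 mm wide; open, the fingers measure 114 mm over their backs; the gripper's body (76 mm by 85 mm) begins 54 mm behind the grasp point. The pads swing forward as they close: fully open they stand 13 mm farther back than shut.
Start: joints at [1.151, 0.527, 1.433, -0, 1.181, -0.178], TCP at [0.149, 0.607, 0.231] pointing down, gripper open.
Joint ranges: [-3.08, 3.08], [-0.75, 2.2], [0.22, 2.44], [-1.43, 4.57], [0, 2.65], [-2.85, 2.85]. Speed limits (rad/s): [2.79, 2.79, 3.14, 3.14, 3.14, 3.14].

INTERFACE

Orientations are given as a unit quaternion [x, y, z, w].
In Python, from rig import arm gives the robot as it stands. The module is installed in compiled form; this text tells all that it offers.
- The arm moves only by the shell command python3 -m pendant 'ROWS'. ROWS is a JSON object of lists of equal length, an entry for each row: "linear": the shift along the tool's x, y, z in m, a list of three; "twist": the turn about the tool's z in degrees; "gripper": the finger opening in m, from 0 to 0.0854. A call has 1 to 12 rows; each row is the pose to reach, as a shift and turn from the pose commanded when the call began, along the tool's axes at that moment; what a row does not reach only later rows make up. A row lasts 1/10 s, in which the tool goes at most 50 mm and 8.59 degrees, less where a joint would pass 70% of its speed; a pose out of reach is approached as far as the arm can. A call with a gripper value outside its range is refused whole. The fingers move at their own pace and stop on an object; the grip force is fixed at half the most. Time passes only in rows, so rows that repeat a pose let the fingers close. It gives the time, the measured TCP pose, the force, the opening and the grip force at its end, in the units of the state.
- arm.sense(): the state, without advancing time (a new reading comes with each control period).
- arm.camera(name): name is "side" or "top" or "wrist"; returns a dict with "frame" (384x512x3 uint8, red, green, blue), "range_z" (384x512 float32, m along the optical axis (not along the pixel's ray), 0 where there is no reading), "K" (3x3 intrinsics, pixels), "distortion" ([k1, k2, p1, p2, k3] as OpenCV has them; the pictures are not rectified), "position" and "attitude" of the camera in the world. Camera axes: x right, y down, z forward; pixel columns grow to the right and rows downward; lengths in m; the calibration is good to about 2 mm. A picture is of the moment at which its call begins.
- arm.finish_job(): hands the job in; it is judged then, once.
The state is a dict: "time": time; "q": joint angles; "joint_vel": joint speeds; "joint_torque": joint torques, N m; "position": TCP position; "tcp_rot": TCP orientation; "ft_force": force on the tool from outside, world axes, zero at the start; "ft_torque": the same for the moment, N m; "opening": opening from 0.0 (shut) to 1.0 (fully open); "finger_force": force on a finger pad.
Only numpy, scipy, OpenCV 4.12 (cv2) and the standard library are available. Lean on these libraries where they do the work, as an engineer would, in place of code of your own. Each camera call takes 0.05 s, during which the arm holds its last target. There are 200 camera calls.

## Working session

There is one attempt and no reset: what is moved stays moved. The work goes in short steps, Python scripts to look and compute and a shell command to move; the robot and the scene stay as the last step left them, time stands still between calls to the robot, and variables do not carry over. Pictures are saved under pics/ and viewed, at most 10 in all, crops included, and the job is handed in when it is done.

```bash
mkdir -p pics
cat > h.py <<'E'
import numpy as np, cv2
from scipy.spatial.transform import Rotation as R
from rig import arm
def cam(n):
    c=arm.camera(n); 
    a=np.array(c['attitude'],float)
    c['R']=a if a.shape==(3,3) else R.from_quat(a).as_matrix()
    c['p']=np.array(c['position'],float); c['K']=np.array(c['K'],float); c['d']=np.array(c['distortion'],float)
    return c
def rays(c,uv):
    n=cv2.undistortPoints(np.array(uv,np.float64).reshape(-1,1,2),c['K'],c['d']).reshape(-1,2)
    return np.c_[n,np.ones(len(n))]
def onplane(c,uv,z):
    d=rays(c,uv)@c['R'].T
    return c['p']+d*((z-c['p'][2])/d[:,2])[:,None]
def cloud(c):
    h,w=c['range_z'].shape
    u,v=np.meshgrid(np.arange(w),np.arange(h))
    r=rays(c,np.c_[u.ravel(),v.ravel()])
    P=(r*c['range_z'].reshape(-1,1))@c['R'].T+c['p']
    return P.reshape(h,w,3)
def save(c,n): cv2.imwrite('pics/'+n,c['frame'][:,:,::-1])
E
python3 - <<'E'
from h import *
import pickle
for n in ['top','side']:
    c=cam(n); save(c,n+'1.png'); pickle.dump(c,open(n+'1.pkl','wb')); print(n,c['p'],c['R'].round(3).tolist(),c['K'].tolist(),(c['range_z']>0).mean())
print(arm.sense())
E
```

```text
top [0.45341529 0.05419999 1.34707408] [[-0.025, -0.995, 0.096], [-1.0, 0.024, -0.018], [0.016, -0.096, -0.995]] [[431.45651529374607, 0.0, 254.19593990663864], [0.0, 431.45651529374607, 192.43490948083752], [0.0, 0.0, 1.0]] 0.995819091796875
side [0.36848871 0.78094211 0.67750595] [[-0.975, -0.112, 0.191], [-0.221, 0.566, -0.795], [-0.019, -0.817, -0.576]] [[384.8882495915864, 0.0, 253.47415058335142], [0.0, 384.8882495915864, 191.0816335179087], [0.0, 0.0, 1.0]] 0.9959971110026041
{'time': 0.1, 'q': array([ 1.15148235e+00,  5.28416869e-01,  1.43377610e+00, -6.71354304e-06,
        1.18141277e+00, -1.78518531e-01]), 'joint_vel': array([ 0.00034665, -0.00041002, -0.00366742, -0.0010455 , -0.00311556,
        0.00070166]), 'joint_torque': array([ 9.93172785e-05, -4.43303633e+01, -1.78585947e+01, -2.24416344e-04,
        3.84495535e-03,  2.75158686e-05]), 'position': array([0.14876271, 0.60636878, 0.23040404]), 'tcp_rot': array([ 1.20105730e-01,  9.92760596e-01, -9.62821883e-04, -2.93444540e-04]), 'ft_force': array([ 0.25135609, -0.38086326,  0.30654074]), 'ft_torque': array([0.02952801, 0.01908849, 0.02147246]), 'finger_force': 0.0, 'opening': 0.9978609944074965}
```

View pics/top1.png

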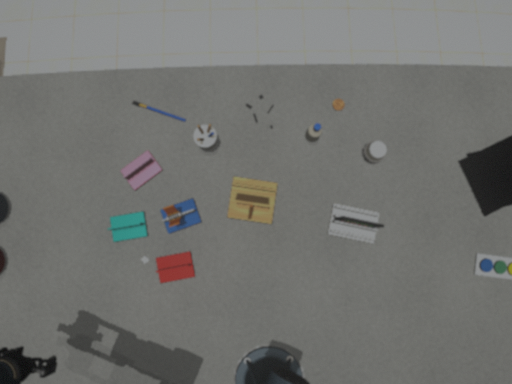

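View pics/side1.png

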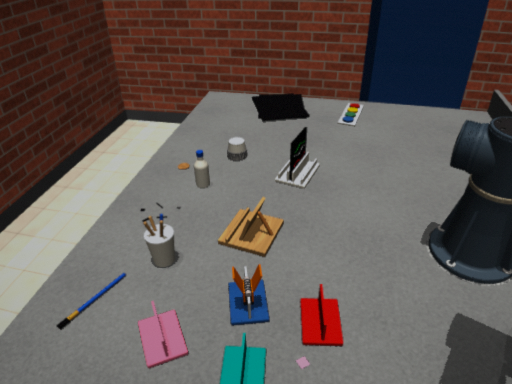

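Top view: the board is in the white rack at (358,222). The flat black sheet at (490,175) is the lookalike. The easel is at (252,200), facing the robot below. The blue stand with the orange clip is at (180,215). Lookalike stands are pink (141,170), teal (128,226) and red (176,267). The bystanders are the brush cup (206,137), glue (315,131) and cups (375,151). I choose the upright board in the rack and the blue stand's clip, and will check with one crop.

```bash
cat > m1.py <<'E'
from h import *
import pickle
def rect(P):
    (c,s,a)=cv2.minAreaRect((P[:,:2]*1000).astype(np.float32)); return np.round(c,1),np.round(s,1),round(a,1)
for n in ['top','side']:
    c=pickle.load(open(n+'1.pkl','rb')); P=cloud(c); hsv=cv2.cvtColor(c['frame'],cv2.COLOR_RGB2HSV)
    H,S,V=[hsv[...,i].astype(int) for i in range(3)]; X,Y,Z=P[...,0],P[...,1],P[...,2]
    def box(cx,cy,r): return (abs(X-cx)<r)&(abs(Y-cy)<r)
    def big(m):
        k,l,s,_=cv2.connectedComponentsWithStats(m.astype(np.uint8)); return l==1+np.argmax(s[1:,4])
    ws=(X>0.2)&(X<0.9)&(abs(Y)<0.6)
    easel=big(ws&(H>10)&(H<25)&(S>90)&(Z>0.005)&(V>60)&box(.45,.07,.15))
    blue=big(ws&(H>100)&(H<125)&(S>130)&box(.4,.28,.12)&(Z<.03)&(Z>.003))
    orange=big(ws&(H<14)&(S>150)&(Z>.03)&box(.4,.28,.12))
    dark=ws&(V<60)&(Z>.06)&box(.37,-.27,.12)
    rack=ws&(Z>.008)&(Z<.06)&box(.37,-.27,.12)
    for nm,m in [('easel',easel),('blue',blue),('orange',orange),('board',dark),('rack',rack)]:
        print(n,nm,m.sum(),rect(P[m]) if m.sum()>3 else '', 'zmax',np.percentile(Z[m],[5,50,98]).round(3) if m.any() else '')
    if n=='top':
        cv2.imwrite('pics/crop1.png',cv2.resize(c['frame'][150:270,140:400,::-1],None,fx=3,fy=3,interpolation=2))
E
python3 m1.py
```

```text
top easel 1313 (array([530.4,  42.3]), array([134.2, 155.9]), 81.0) zmax [0.011 0.017 0.091]
top blue 186 (array([496.6, 253. ]), array([ 30.9, 101.8]), 18.8) zmax [0.007 0.012 0.017]
top orange 53 (array([359.7, 275.9]), array([ 5.2, 86.1]), 10.7) zmax [0.039 0.061 0.068]
top board 88 (array([ 478.6, -269.7]), array([112.9,   5.7]), 76.7) zmax [0.116 0.142 0.148]
top rack 769 (array([ 370.5, -271.2]), array([238.5, 236.9]), 0.2) zmax [0.009 0.014 0.052]
side easel 1632 (array([550. ,  40.1]), array([141.6, 120.7]), 80.9) zmax [0.011 0.016 0.089]
side blue 695 (array([505.2, 262. ]), array([ 65.2, 106.2]), 18.1) zmax [0.008 0.012 0.015]
side orange 210 (array([355.1, 281.3]), array([  5.7, 101. ]), 10.3) zmax [0.034 0.062 0.066]
side board 372 (array([ 475.7, -270.9]), array([127. ,  10.9]), 76.7) zmax [0.064 0.108 0.143]
side rack 599 (array([ 449.9, -267.6]), array([151.5,  49.8]), 75.6) zmax [0.01  0.02  0.056]
```

View pics/crop1.png

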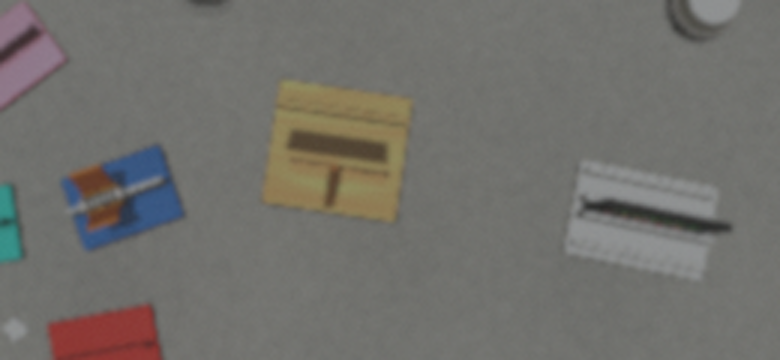

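The crop confirms the choice: the upright board in the white rack (655,215), the easel (340,150), and the clip on the blue stand (105,195). Next I measure again with the windows corrected.

```bash
cat > m2.py <<'E'
from m1 import rect
from h import *
import pickle
for n in ['top','side']:
    c=pickle.load(open(n+'1.pkl','rb')); P=cloud(c); hsv=cv2.cvtColor(c['frame'],cv2.COLOR_RGB2HSV)
    H,S,V=[hsv[...,i].astype(int) for i in range(3)]; X,Y,Z=P[...,0],P[...,1],P[...,2]
    def box(cx,cy,r): return (abs(X-cx)<r)&(abs(Y-cy)<r)
    wood=(H>10)&(H<25)&(S>90)&box(.53,.042,.12)
    L={'easelbase':wood&(Z<.03),'easeltop':wood&(Z>.083),
     'blue':(H>100)&(H<125)&(S>130)&box(.5,.26,.09)&(Z<.03),
     'orange_hi':(H<16)&(S>120)&(Z>.05)&box(.5,.26,.09),
     'orange':(H<16)&(S>120)&box(.5,.26,.09),
     'boardtop':(V<80)&(Z>.13)&box(.477,-.27,.1),
     'rack':(Z>.008)&(Z<.055)&box(.477,-.27,.1),
     'strip':(S<60)&(Z>.045)&(Z<.068)&box(.5,.26,.08)}
    for nm,m in L.items():
        if m.sum()>3: print(n,nm,m.sum(),rect(P[m]),np.percentile(Z[m],[5,50,98]).round(3),P[m].mean(0).round(4))
E
python3 m2.py | grep -v "top easel \|side easel \|rack 7\|rack 5"
```

```text
top blue 186 (array([496.6, 253. ]), array([ 30.9, 101.8]), 18.8) zmax [0.007 0.012 0.017]
top orange 53 (array([359.7, 275.9]), array([ 5.2, 86.1]), 10.7) zmax [0.039 0.061 0.068]
top board 88 (array([ 478.6, -269.7]), array([112.9,   5.7]), 76.7) zmax [0.116 0.142 0.148]
side blue 695 (array([505.2, 262. ]), array([ 65.2, 106.2]), 18.1) zmax [0.008 0.012 0.015]
side orange 210 (array([355.1, 281.3]), array([  5.7, 101. ]), 10.3) zmax [0.034 0.062 0.066]
side board 372 (array([ 475.7, -270.9]), array([127. ,  10.9]), 76.7) zmax [0.064 0.108 0.143]
top easelbase 1261 (array([559.3,  37.1]), array([134.2, 123.8]), 80.3) [0.011 0.016 0.028] [0.5594 0.036  0.0165]
top easeltop 124 (array([518.7,  30.2]), array([107.9,  87.7]), 18.9) [0.084 0.089 1.347] [0.5411 0.04   0.1393]
top blue 322 (array([515.8, 259.6]), array([ 71.7, 101.8]), 18.9) [0.008 0.012 0.017] [0.5165 0.2428 0.0118]
top orange_hi 113 (array([512.7, 270.6]), array([52.8, 28.6]), 15.3) [0.074 0.092 0.116] [0.5161 0.2721 0.0937]
top orange 113 (array([512.7, 270.6]), array([52.8, 28.6]), 15.3) [0.074 0.092 0.116] [0.5161 0.
[... 443 characters left out ...]
[0.5544 0.0521 0.0154]
side easeltop 96 (array([539.8,  41.4]), array([102.2,   9.2]), 79.5) [0.086 0.089 0.091] [0.5408 0.0459 0.0885]
side blue 1135 (array([512.3, 262.2]), array([ 78.7, 110.3]), 18.2) [0.01  0.013 0.015] [0.5088 0.2763 0.0124]
side orange_hi 371 (array([508.4, 274.3]), array([57.4, 38.5]), 17.1) [0.064 0.092 0.115] [0.5067 0.2759 0.0914]
side orange 395 (array([520.7, 238.6]), array([ 57.6, 114.3]), 18.8) [0.047 0.09  0.115] [0.5068 0.276  0.0883]
side boardtop 100 (array([ 475.9, -272. ]), array([125. ,  10.3]), 76.3) [0.132 0.141 0.144] [ 0.4761 -0.2648  0.1394]
side strip 71 (array([513. , 262.6]), array([  8. , 100.8]), 19.4) [0.047 0.063 0.068] [0.5087 0.2739 0.0603]
```

```bash
cat > go.py <<'E'
import sys
from h import *
def go(x,y,z,yawdeg):
    s=arm.sense(); r=R.from_quat(s['tcp_rot']); M=r.as_matrix()
    d=M.T@(np.array([x,y,z])-s['position']); yaw=np.degrees(np.arctan2(M[1,1],M[0,1]))
    print('t',round(s['time'],2),'pos',s['position'].round(4),'yaw',yaw.round(2),'-> linear',d.round(4),'twist',round((yaw-yawdeg+180)%360-180,2),'op',round(s['opening']*.0854,4),'ff',round(s['finger_force'],1),'ft',np.round(s['ft_force'],1))
if __name__=='__main__': go(*map(float,sys.argv[1:5]))
E
python3 go.py .42 .10 .33 -13.2
python3 - <<'E'
from h import *
c=cam('wrist'); M=R.from_quat(arm.sense()['tcp_rot']).as_matrix(); s=arm.sense()
print(M.T@(c['p']-s['position']),(M.T@c['R']).round(2),c['K'][0])
E
```

```text
t 0.1 pos [0.1488 0.6064 0.2304] yaw 76.2 -> linear [-0.3841 -0.4273 -0.0989] twist 89.4 op 0.0852 ff 0.0 ft [ 0.3 -0.4  0.3]
[ 0.08426685 -0.00062746 -0.14241534] [[-0.   -0.95 -0.32]
 [ 1.   -0.   -0.  ]
 [ 0.   -0.32  0.95]] [308.93683779   0.         253.54934259]
```

```bash
python3 -m pendant '{"linear":[[-0.384,-0.427,-0.099],[-0.384,-0.427,-0.099],[-0.384,-0.427,-0.099],[-0.384,-0.427,-0.099],[-0.384,-0.427,-0.099],[-0.384,-0.427,-0.099],[-0.384,-0.427,-0.099],[-0.384,-0.427,-0.099],[-0.384,-0.427,-0.099],[-0.384,-0.427,-0.099],[-0.384,-0.427,-0.099],[-0.384,-0.427,-0.099]],"twist":[89.4,89.4,89.4,89.4,89.4,89.4,89.4,89.4,89.4,89.4,89.4,89.4],"gripper":[0.085,0.085,0.085,0.085,0.085,0.085,0.085,0.085,0.085,0.085,0.085,0.085]}'
python3 go.py .477 -.272 .25 -13.2
python3 - <<'E'
from h import *
import pickle
c=cam('wrist'); save(c,'w1.png'); pickle.dump(c,open('w1.pkl','wb'))
E
```

```text
time: 1.35
position: [0.4215, 0.0979, 0.331]
tcp_rot: [0.785, 0.62, 0.0, 0.001]
ft_force: [-0.0, 0.9, -0.0]
opening: 0.996
finger_force: 0.0
t 1.35 pos [0.4215 0.0979 0.331 ] yaw -13.4 -> linear [-0.3469  0.1395  0.0813] twist -0.2 op 0.085 ff 0.0 ft [-0.   0.9 -0. ]
```

View pics/w1.png

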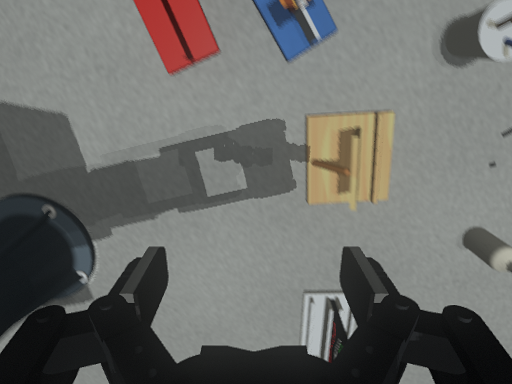

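The wrist view shows the whole easel at (305–395, 110–205), its lip on the right (about 375–395) and the rest in the middle. The rack with the board is at (330,320).

Run:
```python
from h import *
import pickle
def rect(P):
    (c,s,a)=cv2.minAreaRect((P[:,:2]*1000).astype(np.float32)); return np.round(c,1),np.round(s,1),round(a,1)
c=pickle.load(open('w1.pkl','rb')); P=cloud(c); hsv=cv2.cvtColor(c['frame'],cv2.COLOR_RGB2HSV)
H,S,V=[hsv[...,i].astype(int) for i in range(3)]; X,Y,Z=P[...,0],P[...,1],P[...,2]
wood=(H>8)&(H<28)&(S>70)&(abs(X-.54)<.1)&(abs(Y-.042)<.1)
uv=np.argwhere(wood&(Z<.1))[:,::-1]
print('mask',wood.sum(), np.percentile(Z[wood],[5,30,60,90,98]).round(4))
for nm,m in [('base',wood&(Z<.035)&(Z>.006)),('lip',wood&(Z>.022)&(Z<.032)&(X>.55)),('top',wood&(Z>.085)&(Z<.1)),('rest',wood&(Z>.04)&(Z<.085))]:
    print(nm,m.sum(),rect(P[m]),P[m].mean(0).round(4),np.median(Z[m]).round(4))
th=np.radians(-10); 
for m in [wood&(Z<.035)&(Z>.006)]:
    e=np.array([np.cos(th),np.sin(th)]);f=np.array([-e[1],e[0]])
    a=P[m][:,:2]@e;b=P[m][:,:2]@f
    print(np.percentile(a,[.5,99.5]),np.percentile(b,[.5,99.5]))
    lip=wood&(Z>.022)&(Z<.032)&(X>.55); print('lip a',np.percentile(P[lip][:,:2]@e,[3,50,97]))
    t=wood&(Z>.085)&(Z<.1); print('top a,b',np.percentile(P[t][:,:2]@e,[3,50,97]),np.percentile(P[t][:,:2]@f,[1,99]))
```

```text
mask 7305 [0.0136 0.0148 0.0156 0.0404 0.0895]
base 6467 (array([555.6,  34.1]), array([138.7, 129.4]), 80.2) [0.5553 0.0382 0.0162] 0.0152
lip 561 (array([578.1,  30.9]), array([136.9,  40.5]), 81.0) [0.592  0.0317 0.0263] 0.0266
top 445 (array([540.1,  37.8]), array([101. ,   9.5]), 81.0) [0.54   0.0406 0.0889] 0.0889
rest 288 (array([536.6,  53.2]), array([71.8, 51.7]), 80.9) [0.5339 0.0502 0.0631] 0.0643
[0.47727639 0.6044356 ] [0.06230689 0.19771753]
lip a [0.5521887  0.57813016 0.58287663]
top a,b [0.52117892 0.52470316 0.52838144] [0.08262386 0.18127214]
```

```bash
python3 -m pendant '{"linear":[[-0.347,0.139,0.081],[-0.347,0.139,0.081],[-0.347,0.139,0.081],[-0.347,0.139,0.081],[-0.347,0.139,0.081],[-0.347,0.139,0.081],[-0.347,0.139,0.081],[-0.347,0.139,0.081],[-0.347,0.139,0.081]],"twist":[0,0,0,0,0,0,0,0,0],"gripper":[0.085,0.085,0.085,0.085,0.085,0.085,0.085,0.085,0.085]}'
python3 - <<'E'
from h import *
c=cam('wrist'); save(c,'w2.png'); P=cloud(c); X,Y,Z=P[...,0],P[...,1],P[...,2]
m=(Z>.125)&(Z<.15)&(abs(X-.477)<.05)&(abs(Y+.272)<.09)
(q,s,a)=cv2.minAreaRect((P[m][:,:2]*1000).astype(np.float32)); print(m.sum(),q,s,a,np.percentile(Z[m],[50,95]))
E
python3 go.py .477 -.272 .103 -13.2
```

```text
time: 2.3
position: [0.4765, -0.273, 0.2478]
tcp_rot: [0.785, 0.619, -0.0, 0.0]
ft_force: [-0.4, 0.4, 0.8]
opening: 0.996
finger_force: 0.0
1292 (476.003662109375, -275.3314514160156) (120.6025390625, 7.652645111083984) 76.34624481201172 [0.14214903 0.14322569]
t 2.35 pos [ 0.4759 -0.2704  0.2481] yaw -13.37 -> linear [-0.0015  0.0016  0.1451] twist -0.17 op 0.0851 ff 0.0 ft [-0.1  1.  -0.5]
```

View pics/w2.png

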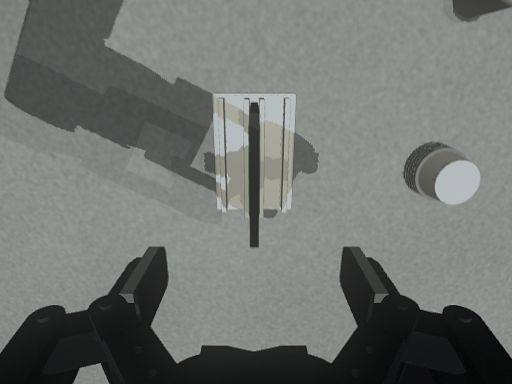

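The rack's board shows as a straight bar at column 254, rows 100–245, midway between the fingers, with the cup stack clear at (445,175). I'll descend and grip.

```bash
python3 -m pendant '{"linear":[[-0.0045,0.001,0.04],[-0.0045,0.001,0.08],[-0.0045,0.001,0.115],[-0.0045,0.001,0.135],[-0.0045,0.001,0.145],[-0.0045,0.001,0.145],[-0.0045,0.001,0.145],[-0.0045,0.001,0.145],[-0.0045,0.001,0.145],[-0.0045,0.001,0.145],[-0.0045,0.001,0.145],[-0.0045,0.001,0.145]],"twist":[0.3,0.3,0.3,0.3,0.3,0.3,0.3,0.3,0.3,0.3,0.3,0.3],"gripper":[0.085,0.085,0.085,0.085,0.085,0,0,0,0,0,0,0]}'
python3 go.py .476 -.275 .23 -13.6
```

```text
time: 3.55
position: [0.4768, -0.274, 0.1052]
tcp_rot: [0.785, 0.619, 0.0, 0.001]
ft_force: [-0.7, 0.1, 6.1]
opening: 0.085
finger_force: 59.3
t 3.55 pos [ 0.4768 -0.274   0.1052] yaw -13.51 -> linear [-0.0012 -0.0003 -0.1248] twist 0.09 op 0.0072 ff 59.3 ft [-0.7  0.1  6.1]
```

```bash
python3 -m pendant '{"linear":[[0,0,-0.01],[0,0,-0.03],[0,0,-0.06],[0,0,-0.1],[0,0,-0.125],[0,0,-0.125]],"twist":[0,0,0,0,0,0],"gripper":[0,0,0,0,0,0]}'
python3 go.py .5772 .031 .23 -9.3
```

```text
time: 4.15
position: [0.4779, -0.275, 0.2335]
tcp_rot: [0.785, 0.619, 0.001, 0.004]
ft_force: [0.3, -0.6, -0.5]
opening: 0.082
finger_force: 59.1
t 4.15 pos [ 0.4779 -0.275   0.2335] yaw -13.49 -> linear [0.3207 0.0251 0.0024] twist -4.19 op 0.007 ff 59.1 ft [ 0.3 -0.6 -0.5]
```

```bash
python3 -m pendant '{"linear":[[0.03,0.002,0],[0.07,0.005,0],[0.115,0.009,0],[0.16,0.013,0],[0.205,0.016,0],[0.25,0.02,0],[0.285,0.023,0],[0.31,0.024,0],[0.32,0.025,0],[0.32,0.025,0],[0.32,0.025,0]],"twist":[0,-1,-2,-3,-4,-4.2,-4.2,-4.2,-4.2,-4.2,-4.2],"gripper":[0,0,0,0,0,0,0,0,0,0,0]}'
python3 go.py .5772 .031 .1095 -9.3
python3 - <<'E'
from h import *
c=cam('side'); save(c,'s2.png'); P=cloud(c); X,Y,Z=P[...,0],P[...,1],P[...,2]
c=cam('wrist'); save(c,'w3.png'); P=cloud(c); X,Y,Z=P[...,0],P[...,1],P[...,2]
m=(Z>.24)&(Z<.30)&(abs(X-.577)<.03)&(abs(Y-.03)<.09)
V=c['frame'].max(2); m2=m&(V<90)
for q in (m,m2):
    if q.sum()>5: print(q.sum(),cv2.minAreaRect((P[q][:,:2]*1000).astype(np.float32)),np.percentile(Z[q],[5,50,95]))
E
```

```text
time: 5.25
position: [0.5745, 0.031, 0.2286]
tcp_rot: [0.762, 0.647, -0.001, -0.0]
ft_force: [-1.6, -0.2, -0.4]
opening: 0.084
finger_force: 59.0
t 5.25 pos [0.5745 0.031  0.2286] yaw -9.31 -> linear [0.0006 0.0029 0.1191] twist -0.01 op 0.0071 ff 59.0 ft [-1.6 -0.2 -0.4]
14410 ((572.9319458007812, 42.686424255371094), (60.10415267944336, 82.07178497314453), 21.197330474853516) [0.25098501 0.27512237 0.29689523]
14280 ((572.9319458007812, 42.686424255371094), (60.10415267944336, 82.07178497314453), 21.197330474853516) [0.25100176 0.27526889 0.29693232]
```

View pics/w3.png

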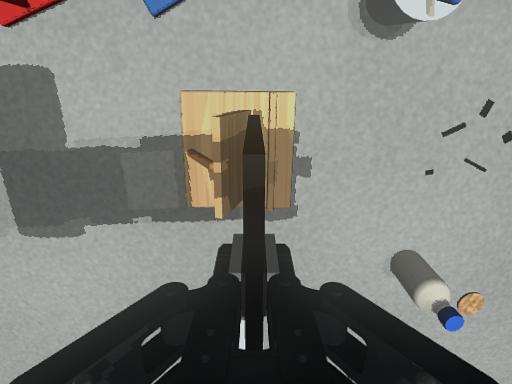

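The board hangs upright over the easel, seen as a bar at column 254, between the rest (235,115–215) and the lip (270).

Run:
```python
from h import *
s=arm.sense(); print([arm.sense()['position'].round(4).tolist() for _ in range(2)], s['q'].round(4))
for n in ['wrist','side']:
    c=cam(n); P=cloud(c); X,Y,Z=P[...,0],P[...,1],P[...,2]; V=c['frame'].max(2)
    e=np.array([.987,-.162]); D=P[...,:2]-np.array([.5555,.0346]); a=D@e; b=D@np.array([.162,.987])
    for z0 in (.13,.16,.19,.22,.25):
        m=(V<90)&(Z>z0)&(Z<z0+.03)&(a>-.01)&(a<.06)&(abs(b)<.064)
        if m.sum()>5: print(n,z0,m.sum(),np.percentile(a[m],[2,50,98]).round(4),np.percentile(b[m],[1,99]).round(4),np.percentile(Z[m],[1,99]).round(4))
    lip=(Z>.022)&(Z<.03)&(a>.03)&(a<.07)&(abs(b)<.07); print('lip a',np.percentile(a[lip],[2,50,98]).round(4),np.percentile(b[lip],[1,99]).round(4))
    r=(Z>.085)&(Z<.093)&(a<.0)&(a>-.03)&(abs(b)<.07); print('rest a',np.percentile(a[r],[2,50,98]).round(4),np.percentile(b[r],[1,99]).round(4))
```

```text
[[0.5747, 0.0304, 0.229], [0.5747, 0.0304, 0.229]] [-1.4090e-01  4.6380e-01  1.5611e+00 -6.0000e-04  1.1176e+00  2.3300e-02]
wrist 0.13 45 [0.0151 0.0193 0.0228] [0.0575 0.0578] [0.1378 0.1589]
wrist 0.16 77 [0.0152 0.0187 0.0228] [0.0575 0.0579] [0.163  0.1888]
wrist 0.19 122 [0.0153 0.0188 0.0229] [0.0575 0.058 ] [0.1915 0.2197]
wrist 0.22 1019 [0.0027 0.0194 0.0354] [0.0048 0.0579] [0.2211 0.2498]
wrist 0.25 7843 [-0.0044  0.0193  0.0471] [-0.0295  0.0578] [0.2512 0.2797]
lip a [0.0345 0.0385 0.0428] [-0.0675  0.0685]
rest a [-0.0201 -0.0152 -0.0107] [-0.0479  0.0507]
side 0.13 180 [0.014  0.0153 0.0219] [-0.0567  0.061 ] [0.1369 0.1597]
side 0.16 250 [0.0138 0.0152 0.0224] [-0.0552  0.0615] [0.1602 0.1895]
side 0.19 264 [0.0137 0.0152 0.022 ] [-0.0572  0.0615] [0.1903 0.2195]
side 0.22 234 [0.0023 0.0153 0.0225] [-0.0572  0.0614] [0.2205 0.2494]
side 0.25 309 [0.0001 0.016  0.0461] [-0.0587  0.0613] [0.2505 0.2797]
lip a [0.0337 0.0369 0.0423] [-0.0649  0.0681]
rest a [-0.0205 -0.0165 -0.0125] [-0.0459  0.055 ]
```

```bash
python3 -m pendant '{"linear":[[0.002,0.0035,0.01],[0.002,0.0035,0.04],[0.002,0.0035,0.07],[0.002,0.0035,0.095],[0.002,0.0035,0.11],[0.002,0.0035,0.118],[0.002,0.0035,0.118],[0.002,0.0035,0.118]],"twist":[0,0,0,0,0,0,0,0],"gripper":[0,0,0,0,0,0,0,0]}'
python3 - <<'E'
from h import *
for n in ['wrist','side']:
    c=cam(n); P=cloud(c); X,Y,Z=P[...,0],P[...,1],P[...,2]; V=c['frame'].max(2)
    e=np.array([.987,-.162]); D=P[...,:2]-np.array([.5555,.0346]); a=D@e; b=D@np.array([.162,.987])
    m=(V<90)&(Z>.015)&(Z<.09)&(a>.01)&(a<.06)&(abs(b)<.066)
    if m.sum()>5: print(n,m.sum(),np.percentile(a[m],[2,50,98]).round(4),np.percentile(b[m],[1,99]).round(4),np.percentile(Z[m],[1,99]).round(4))
E
python3 go.py .5772 .031 .1095 -9.3
```

```text
time: 6.25
position: [0.5795, 0.033, 0.1117]
tcp_rot: [0.762, 0.647, 0.0, 0.0]
ft_force: [0.3, 0.1, -0.6]
opening: 0.086
finger_force: 59.0
wrist 787 [0.0101 0.0135 0.0355] [-0.0355  0.0613] [0.0164 0.0875]
side 476 [0.0181 0.0198 0.0313] [-0.054   0.0651] [0.0165 0.0895]
t 6.35 pos [0.5798 0.0331 0.1123] yaw -9.3 -> linear [-0.0025 -0.0022  0.0028] twist -0.0 op 0.0072 ff 59.0 ft [ 0.1  0.3 -0.8]
```

```bash
python3 -m pendant '{"linear":[[0,0,0.001],[0,0,0.002],[0,0,0.003],[0,0,0.003]],"twist":[0,0,0,0],"gripper":[0,0,0,0]}'
```

```text
time: 6.75
position: [0.5789, 0.0333, 0.1083]
tcp_rot: [0.762, 0.647, -0.0, -0.0]
ft_force: [0.9, 0.2, -0.7]
opening: 0.082
finger_force: 59.0
```

```bash
python3 -m pendant '{"linear":[[0,0,0.001],[0,0,0.002],[0,0,0.002]],"twist":[0,0,0],"gripper":[0,0,0]}'
```

```text
time: 7.05
position: [0.5792, 0.0333, 0.1082]
tcp_rot: [0.762, 0.648, 0.0, 0.0]
ft_force: [-2.7, 0.9, 10.8]
opening: 0.083
finger_force: 60.8
```

```bash
python3 -m pendant '{"linear":[[0,0,-0.0015],[0,0,-0.0015],[0,0,-0.0015],[0,0,-0.0015],[0,0,-0.005],[0,0,-0.01],[0,-0.005,-0.01],[0,-0.01,-0.01],[0,-0.015,-0.01],[0,-0.02,-0.01],[0,-0.025,-0.01],[0,-0.03,-0.01]],"twist":[0,0,0,0,0,0,0,0,0,0,0,0],"gripper":[0,0.03,0.03,0.03,0.03,0.03,0.03,0.03,0.03,0.03,0.03,0.03]}'
python3 - <<'E'
from h import *
c=cam('side'); cv2.imwrite('pics/s3.png',cv2.resize(c['frame'][120:270,180:330,::-1],None,fx=3,fy=3))
E
python3 go.py .53 .04 .1095 -9.3
```

```text
time: 8.25
position: [0.5487, 0.0382, 0.1162]
tcp_rot: [0.762, 0.648, -0.0, -0.0]
ft_force: [-0.9, 0.4, -0.2]
opening: 0.351
finger_force: 0.0
t 8.3 pos [0.5475 0.0385 0.1161] yaw -9.28 -> linear [-0.0013 -0.0175  0.0067] twist 0.02 op 0.03 ff 0.0 ft [-1.  -0.3 -1.3]
```

View pics/s3.png

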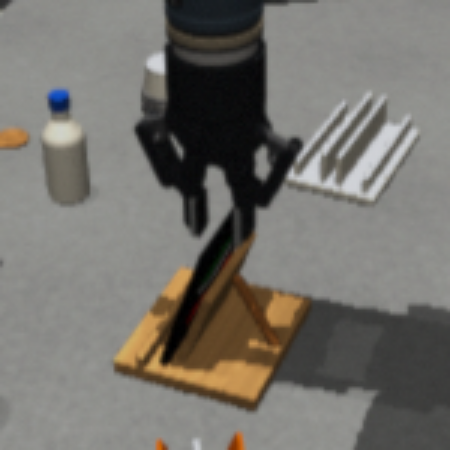

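The crop shows the board leaning back on the rest, its foot at (165,360) behind the lip and its top at (237,215) between the fingers. Centre the open fingers and lift away.

```bash
python3 -m pendant '{"linear":[[0,-0.004,0],[0,-0.008,0],[0,-0.012,0],[0,-0.012,0],[0,-0.012,-0.01],[0,-0.012,-0.03],[0,-0.012,-0.06],[0,-0.012,-0.1],[0,-0.012,-0.13],[0,-0.012,-0.13]],"twist":[0,0,0,0,0,0,0,0,0,0],"gripper":[0.035,0.035,0.035,0.035,0.035,0.035,0.035,0.035,0.035,0.05]}'
cat > mb.py <<'E'
from h import *
s=arm.sense()
for n in ['wrist','side','top']:
    c=cam(n); 
    if n=='wrist': save(c,'wb%d.png'%int(s['time']*10))
    P=cloud(c); X,Y,Z=P[...,0],P[...,1],P[...,2]; V=c['frame'].max(2)
    e=np.array([.987,-.162]); D=P[...,:2]-np.array([.5555,.0346]); a=D@e; b=D@np.array([.162,.987])
    for lo,hi in ((.018,.035),(.1,.11),(.131,.15)):
        m=(V<110)&(Z>lo)&(Z<hi)&(a>-.055)&(a<.04)&(abs(b)<.08)
        if m.sum()>5: print(n,lo,m.sum(),'a',np.percentile(a[m],[2,50,98]).round(4),'b',np.percentile(b[m],[1,99]).round(4),'z',np.percentile(Z[m],[50,99]).round(4),'xyz',P[m].mean(0).round(4),cv2.minAreaRect((P[m][:,:2]*1000).astype(np.float32)))
E
python3 mb.py; python3 go.py .41 .22 .35 18.5
```

```text
time: 9.3
position: [0.5409, 0.0397, 0.2518]
tcp_rot: [0.762, 0.648, 0.004, 0.004]
ft_force: [1.3, 0.6, 0.0]
opening: 0.57
finger_force: 0.0
wrist 0.018 468 a [-0.0514  0.0226  0.0353] b [-0.058   0.0642] z [0.0269 0.0349] xyz [0.5764 0.0352 0.027 ] ((548.0115966796875, 42.73227310180664), (131.84315490722656, 91.36483001708984), 78.17787170410156)
wrist 0.1 462 a [-0.0129 -0.01   -0.0072] b [-0.0558  0.0614] z [0.1052 0.1099] xyz [0.5465 0.0424 0.1052] ((545.917236328125, 38.404144287109375), (118.7051010131836, 9.222169876098633), 82.47069549560547)
wrist 0.131 1541 a [-0.0315 -0.0263 -0.0211] b [-0.0561  0.0612] z [0.1361 0.1387] xyz [0.5306 0.0453 0.1358] ((529.8261108398438, 40.593475341796875), (119.73118591308594, 10.90450382232666), 79.75666046142578)
side 0.018 142 a [-0.0528  0.0189  0.0378] b [-0.0468  0.0721] z [0.0246 0.0348] xyz [0.572  0.056  0.0252] ((548.7297973632812, 41.785301208496094), (135.3720703125, 93.54833984375), 80.62626647949219)
side 0.1 32 a [-0.0207 -0.0176 -0.0103] b [-0.0453  0.0649] z [0.1052 0.1094] xyz [0.5442 0.0705 0.1049] ((538.3200073242188, 45.929710388183594), (113.43065643310547, 9.933792114257812), 75.74406433105469)
side 0.131 121 a [-0.0313 -0.0277 -0.0234] b [-0.0556  0.0659] z [0.1362 0.1387] xyz [0.5298 0.0486 0.136 ] ((528.8148803710938, 44.13638687133789), (122.17355346679688, 8.50901985168457), 79.8610610961914)
top 0.018 24 a [-0.0443 -0.0329 -0.0222] b [-0.0567  0.0509] z [0.019  0.0217] xyz [0.5203 0.0235 0.0192] ((521.85986328125, 38.93475341796875), (112.30615234375, 22.01800537109375), 81.67167663574219)
t 9.45 pos [0.537  0.0401 0.2462] yaw -9.3 -> linear [ 0.157  -0.1544 -0.1037] twist -27.8 op 0.0501 ff 0.0 ft [ 0.3 -0.1 -0.9]
```

Measured: the board leans flush (top at easel x ≈ −26 mm, z ≈ 0.137), centred within about 2 mm. Next is the clip.

```bash
python3 go.py .510 .272 .24 18.5
```

```text
t 9.45 pos [0.537  0.0401 0.2462] yaw -9.3 -> linear [ 0.2245 -0.0641  0.0062] twist -27.8 op 0.0501 ff 0.0 ft [ 0.3 -0.1 -0.9]
```

```bash
python3 -m pendant '{"linear":[[0.04,-0.012,0],[0.085,-0.025,0],[0.13,-0.038,0],[0.175,-0.05,0],[0.21,-0.06,0],[0.2245,-0.064,0.005],[0.2245,-0.064,0.005],[0.2245,-0.064,0.005]],"twist":[-7,-14,-21,-27,-27.8,-27.8,-27.8,-27.8],"gripper":[0.085,0.085,0.085,0.085,0.085,0.085,0.085,0.085]}'
cat > mc.py <<'E'
from h import *
s=arm.sense()
c=cam('wrist'); save(c,'wc%d.png'%int(s['time']*10))
P=cloud(c); hsv=cv2.cvtColor(c['frame'],cv2.COLOR_RGB2HSV); H,S,V=[hsv[...,i].astype(int) for i in range(3)]
X,Y,Z=P[...,0],P[...,1],P[...,2]; bx=(abs(X-.51)<.09)&(abs(Y-.265)<.09)
rc=lambda m:(m.sum(),cv2.minAreaRect((P[m][:,:2]*1000).astype(np.float32)),np.percentile(Z[m],[2,50,98]).round(4))
o=bx&(H<18)&(S>110)
print('blue',rc(bx&(H>100)&(H<128)&(S>110)&(Z<.02)))
print('handles top',rc(o&(Z>.105))); print('orange>.08',rc(o&(Z>.08)))
print('strip',rc(bx&(S<70)&(Z>.05)&(Z<.07)))
E
python3 mc.py; python3 go.py .51 .272 .085 18.5; ls pics
```

```text
time: 10.25
position: [0.51, 0.2709, 0.24]
tcp_rot: [0.584, 0.812, -0.002, -0.001]
ft_force: [-0.4, -0.0, 0.6]
opening: 0.998
finger_force: 0.0
blue (np.int64(2796), ((511.81097412109375, 260.0284118652344), (78.6119384765625, 107.99683380126953), 18.356653213500977), array([0.01  , 0.0121, 0.0136]))
handles top (np.int64(578), ((497.5740966796875, 302.6570129394531), (57.5745964050293, 99.27640533447266), 18.54541778564453), array([0.1052, 0.1122, 0.3825]))
orange>.08 (np.int64(1304), ((497.5740966796875, 302.6570129394531), (57.5745964050293, 99.27640533447266), 18.54541778564453), array([0.0809, 0.1027, 0.3825]))
strip (np.int64(230), ((509.3467102050781, 258.12432861328125), (17.576297760009766, 100.38117980957031), 18.777652740478516), array([0.0568, 0.0622, 0.0696]))
t 10.3 pos [0.5104 0.2704 0.2404] yaw 18.44 -> linear [0.0018 0.0004 0.1554] twist -0.06 op 0.085 ff 0.0 ft [0.5 0.1 0.5]
crop1.png
s2.png
s3.png
side1.png
top1.png
w1.png
w2.png
w3.png
wb93.png
wc102.png
```

```bash
sed -i 's/^o=.*/o=bx\&(H<18)\&(S>110)\&(Z<.125)/; s/105)/11)/' mc.py; python3 mc.py
```

```text
blue (np.int64(2808), ((511.9366149902344, 260.1959228515625), (78.40492248535156, 106.930908203125), 18.246965408325195), array([0.0104, 0.0121, 0.0137]))
handles top (np.int64(372), ((508.14208984375, 270.94439697265625), (57.53633499145508, 31.321992874145508), 18.276241302490234), array([0.1103, 0.1128, 0.1146]))
orange>.08 (np.int64(1271), ((508.15045166015625, 270.9154052734375), (57.5416259765625, 31.418811798095703), 18.26013946533203), array([0.0812, 0.1022, 0.1141]))
strip (np.int64(265), ((512.8449096679688, 259.75579833984375), (16.717506408691406, 99.80644989013672), 24.129343032836914), array([0.0519, 0.0622, 0.0693]))
```

View pics/wc102.png

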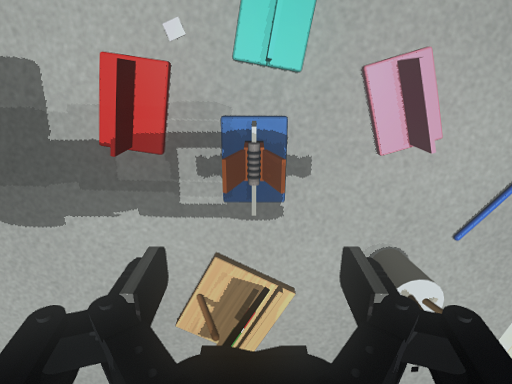

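The clip sits on the blue stand at (253,163), jaws on the strip, between the fingers. Descend and squeeze.

```bash
python3 -m pendant '{"linear":[[0.001,-0.002,0.04],[0.001,-0.002,0.08],[0.001,-0.002,0.115],[0.001,-0.002,0.145],[0.001,-0.002,0.156],[0.001,-0.002,0.156],[0.001,-0.002,0.156],[0.001,-0.002,0.156],[0.001,-0.002,0.156],[0.001,-0.002,0.156],[0.001,-0.002,0.156],[0.001,-0.002,0.156]],"twist":[0.2,0.2,0.2,0.2,0.2,0.2,0.2,0.2,0.2,0.2,0.2,0.2],"gripper":[0.085,0.085,0.085,0.085,0.085,0.085,0,0,0,0,0,0]}'
```

```text
time: 11.55
position: [0.5096, 0.2726, 0.0907]
tcp_rot: [0.585, 0.811, 0.002, 0.002]
ft_force: [-5.4, -2.2, 22.9]
opening: 0.239
finger_force: 59.0
```

```bash
python3 go.py .508 .271 .25 18.3
python3 - <<'E'
from h import *
c=cam('side'); cv2.imwrite('pics/s4.png',cv2.resize(c['frame'][200:340,180:330,::-1],None,fx=4,fy=4))
E
```

```text
t 11.55 pos [0.5096 0.2726 0.0907] yaw 18.36 -> linear [-0.0011 -0.0013 -0.1593] twist 0.06 op 0.0204 ff 59.0 ft [-5.4 -2.2 22.9]
```

View pics/s4.png

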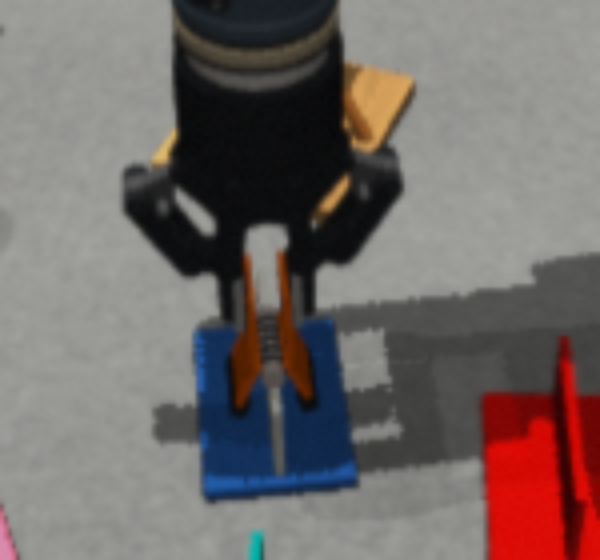

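The side crop shows the handles squeezed parallel and the jaws wide open either side of the strip (275,380). Lift.

```bash
python3 -m pendant '{"linear":[[0,0,-0.003],[0,0,-0.01],[0,0,-0.025],[0,0,-0.05],[0,0,-0.09],[0,0,-0.13],[0,0,-0.16],[0,0,-0.16],[0,0,-0.16]],"twist":[0,0,0,0,0,0,0,0,0],"gripper":[0,0,0,0,0,0,0,0,0]}'
cat > mo.py <<'E'
from h import *
s=arm.sense(); M=R.from_quat(s['tcp_rot']).as_matrix(); 
print('pos',s['position'].round(4),'op',s['opening'].round(3),'ff',s['finger_force'].round(1))
for n in ['side','wrist']:
    c=cam(n); save(c,'mo_%s%d.png'%(n,int(s['time']*10)))
    P=cloud(c); hsv=cv2.cvtColor(c['frame'],cv2.COLOR_RGB2HSV); H,S,V=[hsv[...,i].astype(int) for i in range(3)]
    T=(P-s['position'])@M
    o=(H<18)&(S>110)&(abs(T[...,0])<.04)&(abs(T[...,1])<.05)&(T[...,2]>-.06)&(T[...,2]<.08)
    print(n,o.sum(),'tool xyz 1/50/99',np.percentile(T[o],[1,50,99],axis=0).round(4).tolist())
    tip=o&(T[...,2]>np.percentile(T[o][:,2],99)-.008); 
    print('tip y range',np.percentile(T[tip][:,1],[2,98]).round(4),'x',np.percentile(T[tip][:,0],[2,98]).round(4))
    hi=o&(T[...,2]<0); 
    if hi.sum()>5: print('hi y',np.percentile(T[hi][:,1],[2,98]).round(4),'x',np.percentile(T[hi][:,0],[2,98]).round(4),T[hi][:,2].min().round(4))
E
python3 mo.py; python3 go.py .53 .042 .25 -10
```

```text
time: 12.5
position: [0.5084, 0.2723, 0.2463]
tcp_rot: [0.586, 0.811, 0.001, 0.001]
ft_force: [-0.3, -0.6, -0.4]
opening: 0.238
finger_force: 58.6
t 12.5 pos [0.5084 0.2723 0.2463] yaw 18.31 -> linear [-0.2255 -0.0519 -0.0038] twist 28.31 op 0.0203 ff 58.6 ft [-0.3 -0.6 -0.4]Traceback (most recent call last):
  File "mo.py", line 3, in <module>
    print('pos',s['position'].round(4),'op',s['opening'].round(3),'ff',s['finger_force'].round(1))
                                            ^^^^^^^^^^^^^^^^^^
AttributeError: 'float' object has no attribute 'round'
```

```bash
sed -i "s/,'op'.*/)/" mo.py; python3 mo.py
```

```text
pos [0.5084 0.2723 0.2463]
side 474 tool xyz 1/50/99 [[-0.0173, -0.0256, -0.0441], [0.0125, -0.0056, 0.0189], [0.0202, 0.0216, 0.0518]]
tip y range [-0.0229  0.0222] x [-0.0169  0.0188]
hi y [-0.0281  0.0151] x [-0.0143  0.0179] -0.05
wrist 3296 tool xyz 1/50/99 [[-0.0174, -0.0211, -0.0283], [0.0079, 0.0035, -0.0042], [0.0167, 0.0162, 0.0444]]
tip y range [-0.0217  0.0165] x [-0.0118  0.0167]
hi y [-0.012   0.0087] x [-0.0164  0.0151] -0.0339
```

```bash
python3 -m pendant '{"linear":[[-0.04,-0.01,0],[-0.085,-0.02,0],[-0.13,-0.03,0],[-0.17,-0.039,0],[-0.205,-0.047,0],[-0.2255,-0.052,-0.003],[-0.2255,-0.052,-0.003],[-0.2255,-0.052,-0.003]],"twist":[7,14,21,28,28.3,28.3,28.3,28.3],"gripper":[0,0,0,0,0,0,0,0]}'; python3 mo.py; python3 mb.py | grep 0.131;python3 go.py .53 .042 .25 -10
```

```text
time: 13.4
position: [0.529, 0.0418, 0.2469]
tcp_rot: [0.767, 0.642, -0.001, -0.001]
ft_force: [0.3, 0.6, -0.2]
opening: 0.234
finger_force: 58.6
pos [0.529  0.0418 0.2469]
side 376 tool xyz 1/50/99 [[-0.016, -0.0212, -0.0314], [0.0087, 0.0044, 0.0106], [0.0205, 0.0151, 0.0461]]
tip y range [-0.0217  0.016 ] x [-0.015   0.0196]
hi y [-0.0122  0.0104] x [-0.0146  0.0182] -0.0341
wrist 3341 tool xyz 1/50/99 [[-0.0165, -0.0204, -0.0299], [0.0084, 0.0047, -0.0035], [0.0171, 0.0178, 0.044]]
tip y range [-0.0209  0.0184] x [-0.0114  0.017 ]
hi y [-0.0112  0.0096] x [-0.0154  0.0155] -0.0307
wrist 0.131 986 a [-0.0312 -0.0262 -0.0209] b [-0.0059  0.0614] z [0.136  0.1386] xyz [0.5344 0.0677 0.1358] ((533.9598388671875, 65.10623168945312), (70.10419464111328, 10.491212844848633), 80.47709655761719)
side 0.131 118 a [-0.0317 -0.0277 -0.0234] b [-0.0548  0.0638] z [0.1363 0.1389] xyz [0.5296 0.0477 0.1362] ((528.588134765625, 43.02454376220703), (120.08037567138672, 8.671960830688477), 79.52059936523438)
t 13.65 pos [0.5294 0.043  0.248 ] yaw -9.9 -> linear [-0.0009  0.0007 -0.002 ] twist 0.1 op 0.0198 ff 58.6 ft [ 0.6  0.1 -0.8]
```

```bash
python3 -m pendant '{"linear":[[0,0.002,0.01],[0,0.004,0.025],[0,0.004,0.04],[0,0.004,0.05],[0,0.004,0.05],[0,0.004,0.05]],"twist":[0,0,0,0,0,0],"gripper":[0,0,0,0,0,0]}'
cat > mf.py <<'E'
from h import *
s=arm.sense(); print('pos',s['position'].round(4))
for n in ['side','wrist','top']:
    c=cam(n); save(c,'mf_%s%d.png'%(n,int(s['time']*10)))
    P=cloud(c); hsv=cv2.cvtColor(c['frame'],cv2.COLOR_RGB2HSV); H,S,V=[hsv[...,i].astype(int) for i in range(3)]; Z=P[...,2]
    D=P[...,:2]-np.array([.5555,.0346]); a=D@np.array([.987,-.162]); b=D@np.array([.162,.987])
    near=(abs(a+.026)<.06)&(abs(b)<.07)
    o=near&(H<14)&(S>150)&(Z>.105)&(Z<.24)&(abs(b)<.03)
    k,l,st,_=cv2.connectedComponentsWithStats(o.astype(np.uint8)); 
    for i in range(1,k):
        if st[i,4]>25:
            q=l==i; zt=np.percentile(Z[q],2); t=q&(Z<zt+.006)
            print(n,st[i,4],'z',np.percentile(Z[q],[1,50,99]).round(4),'a',np.percentile(a[q],[1,99]).round(4),'b',np.percentile(b[q],[1,99]).round(4),'tip a',np.percentile(a[t],[5,95]).round(4))
    m=near&(V<110)&(S<120)&(Z>.131)&(Z<.1395)&(abs(b)>.022)&(a<-.015)
    if m.sum()>5: print(n,'board top',m.sum(),'a',np.percentile(a[m],[2,98]).round(4),'b',np.percentile(b[m],[1,99]).round(4),'z',np.percentile(Z[m],99).round(4))
E
python3 mf.py
```

```text
time: 14.25
position: [0.5338, 0.0413, 0.1982]
tcp_rot: [0.766, 0.643, -0.0, -0.0]
ft_force: [0.2, 0.0, -0.1]
opening: 0.236
finger_force: 58.6
pos [0.5338 0.0413 0.1982]
side 317 z [0.1526 0.1875 0.2284] a [-0.0432 -0.008 ] b [-0.0117  0.0229] tip a [-0.0436 -0.0078]
side board top 36 a [-0.0316 -0.023 ] b [-0.055   0.0628] z 0.1387
wrist 597 z [0.1561 0.1726 0.1941] a [-0.0421 -0.0287] b [-0.015   0.0197] tip a [-0.0421 -0.0398]
wrist 836 z [0.1539 0.1782 0.2163] a [-0.0173 -0.0036] b [-0.015   0.0195] tip a [-0.0082 -0.0036]
wrist 502 z [0.219  0.2273 0.2284] a [-0.0332 -0.0294] b [-0.0136  0.0178] tip a [-0.0328 -0.0294]
wrist 480 z [0.2258 0.2272 0.2285] a [-0.016  -0.0122] b [-0.0138  0.0174] tip a [-0.0159 -0.0127]
wrist board top 1001 a [-0.0311 -0.0211] b [-0.0576  0.0615] z 0.1384
```

Handle tops are at z 0.2285, so the pivot is at about 0.1815; the clip centre is at a −22.7 and the board's top edge at a −26. Shift back 1.5 mm and go down 25 mm.

```bash
python3 -m pendant '{"linear":[[0,-0.0015,0.002],[0,-0.0015,0.006],[0,-0.0015,0.011],[0,-0.0015,0.016],[0,-0.0015,0.021],[0,-0.0015,0.025],[0,-0.0015,0.025],[0,-0.0015,0.025],[0,-0.0015,0.025]],"twist":[0,0,0,0,0,0,0,0,0],"gripper":[0,0,0,0,0,0,0,0,0]}'
python3 mf.py
python3 - <<'E'
from h import *
c=cam('side'); cv2.imwrite('pics/fin.png',cv2.resize(c['frame'][140:270,190:320,::-1],None,fx=4.5,fy=4.5,interpolation=2))
E
```

```text
time: 15.3
position: [0.5325, 0.0414, 0.1735]
tcp_rot: [0.766, 0.643, 0.0, 0.0]
ft_force: [0.3, -0.5, -1.5]
opening: 0.232
finger_force: 58.6
pos [0.5325 0.0414 0.1735]
side 312 z [0.1278 0.1622 0.2051] a [-0.0451 -0.0094] b [-0.0132  0.0227] tip a [-0.0453 -0.0093]
side board top 48 a [-0.0316 -0.0231] b [-0.0556  0.0649] z 0.1391
wrist 1483 z [0.1307 0.1753 0.2032] a [-0.0443 -0.0305] b [-0.0139  0.0195] tip a [-0.0444 -0.041 ]
wrist 1545 z [0.129  0.1754 0.203 ] a [-0.019  -0.0056] b [-0.0143  0.0192] tip a [-0.011  -0.0052]
wrist board top 1550 a [-0.0314 -0.0211] b [-0.0574  0.0616] z 0.1385
```

View pics/fin.png

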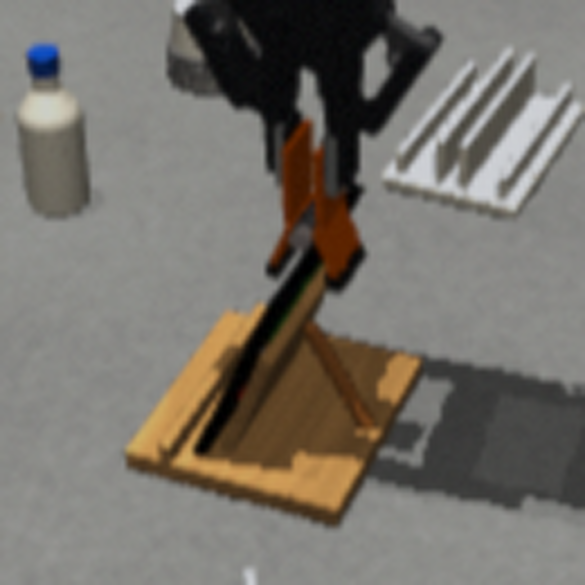

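The final crop shows the clip wide open at (320,240), its jaws either side of the board's top edge (310,255). The board hasn't moved and there is no contact force. Hand it in.

```bash
python3 -c "
from rig import arm
print(arm.finish_job())"
```

```text
the job is handed in; nothing more can be done
None
```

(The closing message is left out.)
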